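# Weigh the filled density cup on the spring-and-beam balance

## Task

Weigh the filled density cup: stand it upright in the middle of the balance's round pan and let go of it, then swing the black-handled setting lever until the red pointer stands in the green zero band. Work the balance only with its lever, gently enough that the beam never whips across its dial, and catch its slow swing so that the pointer stays inside the green for at least five seconds. Leave it there with the cup on the pan, the lever released and the other things on the bench undisturbed.

Things in the scene. Friction and masses are not known exactly. Their poses are not given: they have to be found in the camera images.
- balance: Fixed grey base of the balance with its column, 170 x 400 mm; origin at the centre of its underside on the bench, own z up. Own y runs along the beam; own -x side faces the robot (turned up to 0.25 rad). Load pan at the own -y end, 180 mm from the pivot; brass counterweight at the +y end, 125 mm out. Dial on the +x side of the beam, setting lever on the -x side.
- pivot (a point): Centre of the pivot, 135 mm above the balance's origin. Beam and setting lever both turn about the level line through it along the balance's own x. Nominal moment of inertia of beam, pan, weights and loaded cup about it: 0.0255 kg m2. Damping only 0.0035 N m s/rad, bearing friction 0.0005 N m: left alone, the beam swings for a long time with a period of about 2.5 to 3 s.
- beam (a joint): The reading: angle through which the beam and its red pointer have turned, rad. 0 = pan up, resting on the stop (start); 0.20 = level, pointer in the middle of the green band, which covers 0.15 to 0.25; 0.40 = pan down on the other stop. It grows as the pan sinks and the pointer top moves to the balance's own -y. The loaded beam stays at 0 until the lever is moved.
- zero_mark (a point): Middle of the green zero band on the white dial, 200 mm above the pivot, on the dial's face (x = 36 mm in the balance's frame). The green is 20 mm wide; the dial reaches 350 mm above the bench and 65 mm to either side, and is 6 mm thick.
- pointer_tip (a point): Tip of the thin red pointer, 215 mm from the pivot axis, in front of the dial (x = 47 mm in the balance's frame) with a small tab over its top edge. It swings with the beam, up to 43 mm to either side.
- setting_lever (a joint): Turn of the setting lever from its starting place, rad, 0 to 1.65: leaning 0.92 to the balance's own +y at 0, upright at 0.92. A torsion spring, 0.09 N m/rad nominal, pulls the beam towards the lever: torque on the beam = 0.09 x ((lever - 0.92) - (beam - 0.20)), positive sinks the pan. The value that levels the loaded beam is unknown, between 0.4 and 1.45.
- lever_grip (a point): Where to take the lever: middle of a round black bar 16 mm thick, 70 mm long, level, along the balance's own x. At lever value q, with a = q - 0.92, it lies in the balance's frame at x -0.102, y -0.140 sin a, z 0.135 + 0.140 cos a. Pinch it from above, fingers closing along the balance's y; the bar may turn between them. A brake (0.2 N m, 1.5 N at the bar) keeps it where it is left.
- gravity_bob: Small brass bob on the beam, 45 mm below the pivot; this origin is on the pivot axis. It pulls the beam towards level with a stiffness that is not known: 0.036 N m/rad nominal, from 0.01 to 0.06.
- density_cup: Filled, lidded stainless density cup: plain cylinder 56 mm across with a blue stripe and flat brass lid, 70 mm high plus a 4 mm nipple; 0.28 kg nominal, up to 8 per cent more or less. Origin at the centre of its underside, z up. It stands on the bench to the robot's right of the balance.
- pan: The round steel load pan with its stem. A parallel linkage carries it on the beam: it rises and sinks with the beam, always stays level, and where the cup stands on it does not change the reading. Origin on the stem's pin; the pan's floor is 30 mm above it, 90 mm across inside, with a rim 6 mm high and 104 mm across.
- pan_center (a point): Centre of the pan's upper floor: 201 mm above the bench at the start (pan up), 165 mm when the beam is level, 129 mm when down. The lever starts leaning away from the pan.
- pointer: The red pointer on the beam; origin on the pivot axis.
- tape_roll: Bystander: roll of yellow masking tape lying on the bench, 100 mm across, 30 mm high. Origin under its centre.
- hardener_tin: Bystander: round aluminium tin with a red label, 76 mm across, 140 mm high. Origin under its centre.
- mixing_pot: Bystander: empty white plastic mixing pot, 100 mm across, 110 mm high. Origin under its centre.
Not all that is in view belongs to the job. Leave any turquoise look-alike of the density_cup alone.

How it is judged:
By the outcome, as a careful person would: the job done as asked, in the order asked, and still so for the second after the job is handed in, with the robot touching nothing.
It also fails if it takes over 58 s, if anything falls off the work surface, if the arm or the gripper's body presses on something with over 40 N, if the wrist force passes 120 N, or if a joint passes its speed limit or range.

## Robot

A 7-joint arm with a two-finger parallel gripper is mounted at the origin on the work surface. World frame = base frame: x ahead of the robot, y to its left, z up, the work surface at z = 0. Lengths are in m, angles in rad, forces in N, time in s.
With the tool pointing down it reaches from about 0.4 to 0.9 m from the base axis. Payload 5.5 kg.
Tool frame: the origin (TCP) lies at the very end of the fingers, on their centre line; the grasp point (between the pads) lies 19 mm behind it (arm.pinch_z is the z of the grasp point in the tool frame, in m); z points along the fingers, y is the direction in which the jaws open and shut (so a half turn about z gives the same grasp; the last joint's range is limited). The gripper opens to 85 mm and grips with 20 to 120 N. Pads are 22 mm wide; open, the fingers measure 114 mm over their backs; the gripper's body (76 mm by 85 mm) begins 54 mm behind the grasp point. The pads swing forward as they close: fully open they stand 13 mm farther back than shut.
Start: joints at [1.374, 0.501, -0.427, 1.55, 0.221, 1.138, -0.21], TCP at [0.288, -0.582, 0.199] pointing down, gripper open.
Joint ranges: [-2.88, 2.88], [-0.31, 2.03], [-1.54, 1.56], [0.2, 2.42], [-1.41, 4.55], [0.19, 2.02], [-2.57, 2.57]. Speed limits (rad/s): [2.57, 2.57, 3.14, 3.14, 3.14, 3.14, 3.14].

## Interface

Orientations are given as a unit quaternion [w, x, y, z].
In Python, from station import arm gives the robot as it stands.
- The arm moves only by the tool move_arm, never from a script. Its argument "moves" is a list of rows, each an object of numbers: "ax", "ay", "az": the turn, a rotation vector about the world's x, y, z in rad; "dx", "dy", "dz": the shift along the world's x, y, z in mm; "jaw": the gripper command: -1 is shut, 1 is fully open, values between are in proportion. In form: [{"ax": .., "ay": .., "az": .., "dx": .., "dy": .., "dz": .., "jaw": ..}, ...]. A call has 1 to 8 rows; each row shifts and turns the pose as measured when the row begins; what a row does not reach is not made up. A row lasts 1/8 s, in which the tool goes at most 62.5 mm and 10.7 degrees, less where a joint would pass 70% of its speed; a pose out of reach is approached as far as the arm can. A call with a gripper value outside its range is refused whole. The fingers move at their own pace and stop on an object; the grip force is fixed at half the most. Time passes only in rows, so rows that do not move let the fingers close. It gives the time, the measured TCP pose, the force and the opening at its end, in the units of the state.
- arm.get_obs(): the state, without advancing time (a new reading comes with each control period).
- arm.camera(name): name is "scene" or "top" or "wrist"; returns a dict with "pixels" (420x560x3 uint8, blue, green, red), "intrinsics" (3x3 intrinsics, pixels), "k1" (the pictures are not rectified: a ray, as slopes to the right and down, at radius r is drawn at 1 + k1 r^2 times it, then the intrinsics apply), "eye" and "attitude" of the camera in the world; the wrist camera has in their place "hand_eye" (4x4, takes a point from camera to tool coordinates, whose origin is the TCP and whose axes are the flange's). Camera axes: x right, y down, z forward; pixel columns grow to the right and rows downward; lengths in m; the calibration is good to about 2 mm. A picture is of the moment at which its call begins: read the wrist's pose just before it. There is no depth.
- arm.job_done(): hands the job in, once; it reports no verdict.
The state is a dict: "clock": time; "joint_pos": joint angles; "qvel": joint speeds; "joint_efforts": joint torques, N m; "position": TCP position; "tool_rot": TCP orientation; "wrist_force": force on the tool from outside, world axes, zero at the start; "moment": the same for the moment, N m; "opening": finger opening in m.
Only numpy, scipy, OpenCV 4.12 (cv2) and the standard library are available. Lean on these libraries where they do the work, as an engineer would, in place of code of your own. Each camera call takes 0.05 s, during which the arm holds its last target. There are 200 camera calls.

## Working session

There is one attempt and no reset: what is moved stays moved. The work goes in short steps, Python scripts to look and compute and a tool call to move; the robot and the scene stay as the last step left them, time stands still between calls to the robot, and variables do not carry over. Pictures are saved under pics/ and viewed, about 8 in all and at most 12, crops included, and the job is handed in when it is done.

Besides the shell and the picture viewer there is one more tool, called after ">>>" by a JSON object that holds its "method" and its "body", one argument or row to a line. move_arm: Moves the arm, as the interface text tells. Its arguments: {"type":"object","properties":{"moves":{"type":"array"}},"required":["moves"]}

```bash
mkdir -p pics; ls; cat > h.py <<'E'
import numpy as np, cv2
from station import arm
from scipy.spatial.transform import Rotation as R
def shot(name,f=None):
    c=arm.camera(name)
    if f: cv2.imwrite('pics/'+f,c['pixels'])
    return c
def att(c):
    a=np.array(c['attitude'],float)
    return a if a.shape==(3,3) else R.from_quat(a,scalar_first=True).as_matrix()
def ray(c,u,v):
    K=np.array(c['intrinsics']);k=c['k1']
    d=np.array([(u-K[0,2])/K[0,0],(v-K[1,2])/K[1,1]]);s=d.copy()
    for _ in range(20): s=d/(1+k*(s@s))
    return att(c)@np.array([s[0],s[1],1])
def onz(c,u,v,z):
    r=ray(c,u,v);e=np.array(c['eye']);return e+r*(z-e[2])/r[2]
def proj(c,p):
    K=np.array(c['intrinsics']);q=att(c).T@(np.array(p)-np.array(c['eye']))
    s=q[:2]/q[2];s=s*(1+c['k1']*(s@s));return K[:2,:2]@s+K[:2,2]
E
python3 - <<'E'
from h import *
print(arm.get_obs())
for n in('scene','top'):
    c=shot(n,n+'0.png');print(n,c['intrinsics'],c['k1'],c['eye'],c['attitude'])
c=shot('wrist');print(c['hand_eye'])
E
```

```text
pics
{'clock': 0.0, 'joint_pos': array([ 1.37418486,  0.50184413, -0.42676675,  1.55147878,  0.2208053 ,
        1.13830653, -0.21031806]), 'qvel': array([-0.00020213, -0.00017674,  0.00046691,  0.00016141, -0.00152893,
       -0.00060862,  0.00089864]), 'joint_efforts': array([ 1.79641006e-04, -5.69520235e+01, -5.81614271e+00, -2.80940598e+01,
        1.05877110e-02,  1.21013587e-02,  1.13673870e-06]), 'position': array([ 0.28805851, -0.58181998,  0.19794762]), 'tool_rot': array([-9.69019625e-04,  9.73684750e-01,  2.27896967e-01, -2.03992927e-04]), 'wrist_force': array([-0.26919629, -0.06379255, -0.80199449]), 'moment': array([ 0.02379178, -0.00893959, -0.01080539]), 'opening': 0.0856465694149129}
scene [[516.10263278   0.         278.33120775]
 [  0.         516.10263278 216.29053327]
 [  0.           0.           1.        ]] -0.029283188371436546 [ 1.42323891 -0.57370485  1.05861632] [-0.38564194  0.7966732   0.41468711 -0.21125034]
top [[445.75574585   0.         279.61690077]
 [  0.         445.75574585 205.92357541]
 [  0.           0.           1.        ]] -0.05134071740857895 [0.36712576 0.0378981  1.30280851] [ 0.04089286 -0.69648874  0.71467041 -0.04977364]
[[-8.31026619e-04 -9.47230012e-01 -3.20553604e-01  8.20825331e-02]
 [ 9.99999093e-01 -1.12687041e-03  7.37410555e-04  5.44808441e-04]
 [-1.05971978e-03 -3.20552700e-01  9.47230090e-01 -1.73968896e-01]
 [ 0.00000000e+00  0.00000000e+00  0.00000000e+00  1.00000000e+00]]
```

View pics/scene0.png

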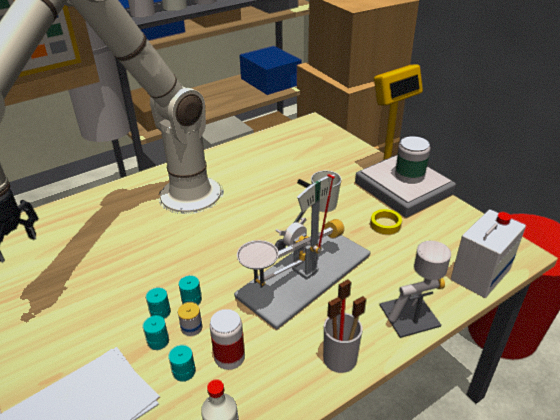

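View pics/top0.png

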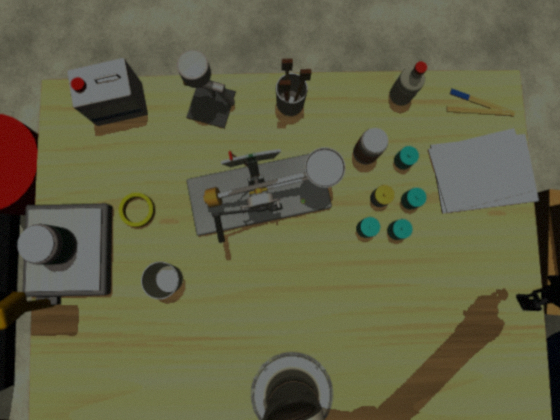

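Scene view: brass-lidded cup near (190,318), with turquoise look-alikes around it. The top view has the cup lid at (384,196), the pan at (325,168), the lever grip near (220,235) and the tin at (372,145). I'll zoom in on the top view.

```bash
python3 - <<'E'
from h import *
im=cv2.imread('pics/top0.png')[125:265,180:440]
im=cv2.convertScaleAbs(im,alpha=1.6)
cv2.imwrite('pics/crop.png',cv2.resize(im,None,fx=3,fy=3,interpolation=cv2.INTER_CUBIC))
c=shot('top')
for n,u,v,z in[('pan',325,168,.205),('cup',384,195.5,.07),('grip',220,237,.22),('tin',372.5,140,.14),('t1',408,157,.07),('t2',415,198,.07),('t3',402,229,.07),('t4',369,227,.07)]:print(n,onz(c,u,v,z).round(3))
E
```

```text
pan [ 0.602 -0.095  0.205]
cup [ 0.548 -0.274  0.07 ]
grip [0.434 0.169 0.22 ]
tin [ 0.69  -0.234  0.14 ]
t1 [ 0.657 -0.35   0.07 ]
t2 [ 0.539 -0.362  0.07 ]
t3 [ 0.453 -0.319  0.07 ]
t4 [ 0.461 -0.227  0.07 ]
```

View pics/crop.png

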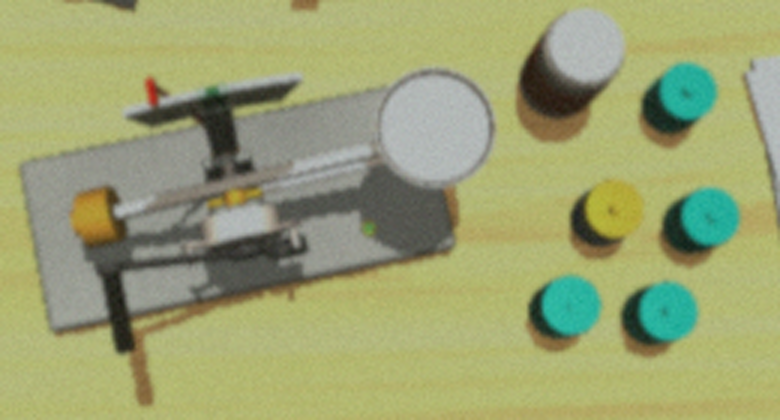

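```bash
python3 - <<'E'
from h import *
from scipy.optimize import least_squares
c=shot('top')
a=.92
g=lambda dx:(-.102+dx,.14*np.sin(a),.135+.14*np.cos(a)+.008)
P=[((0,-.1764,.207),(435,127)),((.033,0,.35),(213,93)),((.033,.065,.35),(127,116)),((.033,-.065,.35),(300,81)),(g(.035),(108,270)),(g(-.035),(123,350)),((.085,.2,.015),(22,163)),((-.085,.2,.015),(55,330)),((-.085,-.2,.015),(452,248))]
def w(t,p):
    return R.from_euler('z',t[2]).apply(p)+[t[0],t[1],0]
def f(t): return np.concatenate([proj(c,w(t,p))-(np.array(q)/3+[180,125]) for p,q in P])
s=least_squares(f,[.55,.07,.1],loss='soft_l1');t=s.x
print(t,f(t).reshape(-1,2).round(1))
print('pan0',w(t,(0,-.1764,.201)))
for q in(0,.4,.6,.92,1.2,1.45):print('grip',q,w(t,(-.102,-.14*np.sin(q-a),.135+.14*np.cos(q-a))).round(4))
print('cup',onz(c,384.3,195,.07))
e=R.from_quat(arm.get_obs()['tool_rot'],scalar_first=True).as_matrix();print(e)
E
```

```text
[0.57087498 0.07843951 0.17404757] [[ 0.4  0.7]
 [-0.1 -0.8]
 [-0.7 -2.7]
 [-0.  -2.5]
 [ 0.3  0.7]
 [ 0.6  2.4]
 [-0.6 -0.5]
 [-1.5  0.6]
 [ 1.4  0.8]]
pan0 [ 0.60142219 -0.09529542  0.201     ]
grip 0 [0.4511 0.1705 0.2198]
grip 0.4 [0.4584 0.1293 0.2565]
grip 0.6 [0.4628 0.1042 0.2679]
grip 0.92 [0.4704 0.0608 0.275 ]
grip 1.2 [0.4771 0.0227 0.2695]
grip 1.45 [ 0.4827 -0.0089  0.2558]
cup [ 0.54957002 -0.27495512  0.07      ]
[[ 8.96127675e-01  4.43796212e-01 -3.34713988e-04]
 [ 4.43796335e-01 -8.96127316e-01  8.03886298e-04]
 [ 5.68153467e-05 -8.68929600e-04 -9.99999621e-01]]
```

>>> {"method": "move_arm", "body": {
  "moves": [
    {"dx": 37.5,"dy": 44,"dz": 0,"az": 0.154,"jaw": 1},
    {"dx": 37.5,"dy": 44,"dz": 0,"az": 0.154,"jaw": 1},
    {"dx": 37.5,"dy": 44,"dz": 0,"az": 0.154,"jaw": 1},
    {"dx": 37.5,"dy": 44,"dz": -8,"az": 0.154,"jaw": 1},
    {"dx": 37.5,"dy": 44,"dz": -10,"az": 0.154,"jaw": 1},
    {"dx": 37.5,"dy": 44,"dz": -10,"az": 0.154,"jaw": 1},
    {"dx": 37.5,"dy": 44,"dz": -10,"az": 0.154,"jaw": 1}
  ]
}}

```text
$.moves[0]: bad value
```

```bash
cat >> h.py <<'E'
def st():
    o=arm.get_obs();r=R.from_quat(o['tool_rot'],scalar_first=True)
    m=r.as_matrix();p=np.array(o['position'])
    print('t',round(o['clock'],2),'p',p.round(4),'ytool deg',np.degrees(np.arctan2(m[1,1],m[0,1])).round(1),'z',m[:,2].round(3),'F',np.round(o['wrist_force'],1),'open',round(o['opening'],4))
    return p,m
def wristcam(c,p,m):
    H=np.array(c['hand_eye']);c['eye']=p+m@H[:3,3];c['attitude']=m@H[:3,:3];return c
E
python3 - <<'E'
from h import *
p,m=st()
c=wristcam(shot('wrist','w1.png'),p,m)
print(proj(c,[.5495,-.275,.07]))
E
```

```text
t 0.25 p [ 0.2883 -0.5822  0.1985] ytool deg -63.7 z [-0.     0.001 -1.   ] F [-0.8 -1.4 -0.7] open 0.0852
[  68.71130468 -276.23398796]
```

View pics/w1.png

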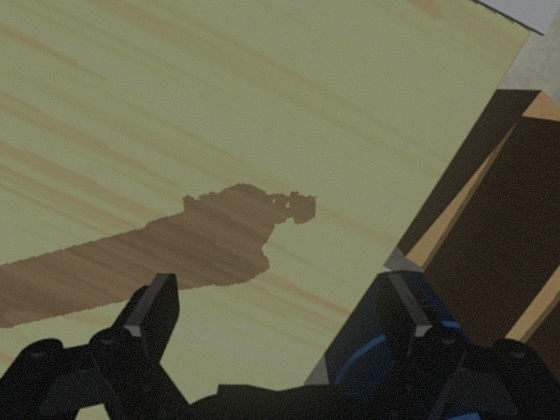

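The move was refused, so the wrist picture shows only the start place. Probably every key is needed in each row.

>>> {"method": "move_arm", "body": {
  "moves": [
    {"ax": 0,"ay": 0,"az": 0.154,"dx": 37.5,"dy": 44,"dz": 0,"jaw": 1},
    {"ax": 0,"ay": 0,"az": 0.154,"dx": 37.5,"dy": 44,"dz": 0,"jaw": 1},
    {"ax": 0,"ay": 0,"az": 0.154,"dx": 37.5,"dy": 44,"dz": 0,"jaw": 1},
    {"ax": 0,"ay": 0,"az": 0.154,"dx": 37.5,"dy": 44,"dz": -8,"jaw": 1},
    {"ax": 0,"ay": 0,"az": 0.154,"dx": 37.5,"dy": 44,"dz": -10,"jaw": 1},
    {"ax": 0,"ay": 0,"az": 0.154,"dx": 37.5,"dy": 44,"dz": -10,"jaw": 1},
    {"ax": 0,"ay": 0,"az": 0.154,"dx": 37.5,"dy": 44,"dz": -10,"jaw": 1}
  ]
}}

```text
clock: 1.18
position: [0.5519, -0.2724, 0.1609]
tool_rot: [0.004, 0.712, 0.702, -0.001]
wrist_force: [0.5, -1.7, 0.6]
opening: 0.0854
```

```bash
python3 - <<'E'
from h import *
p,m=st()
c=wristcam(shot('wrist','w2.png'),p,m)
print(proj(c,[.5495,-.275,.07]))
im=c['pixels'];h=cv2.cvtColor(im,cv2.COLOR_BGR2HSV)
k=((h[...,0]>18)&(h[...,0]<32)&(h[...,1]>150)).astype('uint8')
n,l,s,ce=cv2.connectedComponentsWithStats(k)
for i in np.argsort(-s[1:,4])[:3]+1:
    print(s[i],ce[i],onz(c,*ce[i],.07))
E
```

```text
t 1.18 p [ 0.5519 -0.2724  0.1609] ytool deg -0.8 z [ 0.004 -0.006 -1.   ] F [ 0.5 -1.7  0.6] open 0.0854
[274.17113105 198.23195113]
[491 354   2   2   2] [491.5 354.5] [ 0.75967988 -0.43923575  0.07      ]
[444 109   1   1   1] [444. 109.] [ 0.6766889  -0.20734501  0.07      ]
[399 124   1   1   1] [399. 124.] [ 0.6435833  -0.21826821  0.07      ]
```

View pics/w2.png

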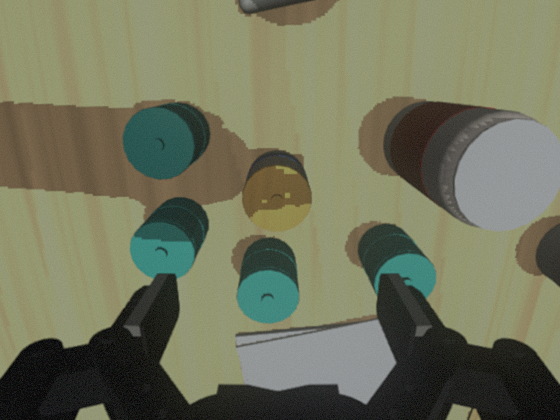

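Lid centre sits at (277,195), predicted (274,198), so the grasp position is good. Descending.

>>> {"method": "move_arm", "body": {
  "moves": [
    {"ax": 0.006,"ay": 0.004,"az": -0.02,"dx": -1,"dy": 0,"dz": -50,"jaw": 1},
    {"ax": 0,"ay": 0,"az": 0,"dx": 0,"dy": 0,"dz": -50,"jaw": 1},
    {"ax": 0,"ay": 0,"az": 0,"dx": 0,"dy": 0,"dz": -35,"jaw": 1},
    {"ax": 0,"ay": 0,"az": 0,"dx": 0,"dy": 0,"dz": 0,"jaw": -1},
    {"ax": 0,"ay": 0,"az": 0,"dx": 0,"dy": 0,"dz": 0,"jaw": -1},
    {"ax": 0,"ay": 0,"az": 0,"dx": 0,"dy": 0,"dz": 0,"jaw": -1},
    {"ax": 0,"ay": 0,"az": 0,"dx": 0,"dy": 0,"dz": 0,"jaw": -1}
  ]
}}

```text
clock: 2.1
position: [0.5606, -0.2594, 0.0271]
tool_rot: [0.002, 0.712, 0.702, 0.005]
wrist_force: [-0.0, -0.2, -3.2]
opening: 0.0487
```

```bash
python3 - <<'E'
from h import *
p,m=st()
c=wristcam(shot('wrist','w3.png'),p,m)
st()
E
```

```text
t 2.1 p [ 0.5606 -0.2594  0.0271] ytool deg -0.8 z [ 0.011  0.005 -1.   ] F [-0.  -0.2 -3.2] open 0.0487
t 2.15 p [ 0.5607 -0.2595  0.0272] ytool deg -0.8 z [ 0.011  0.005 -1.   ] F [-0.4 -0.3 -2.6] open 0.0494
```

View pics/w3.png

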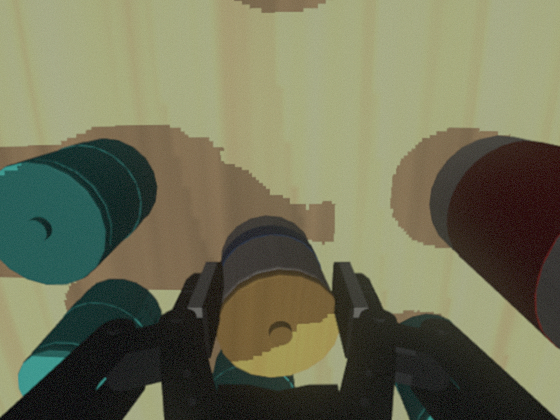

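The fingers carried on about 13 mm after the last row, so they hold the cup off-centre. Lid centre is at about (278,322). I'll locate it, reopen and regrasp.

```bash
python3 - <<'E'
from h import *
p,m=st()
c=wristcam(shot('wrist'),p,m)
print(onz(c,278,322,.07))
E
```

```text
t 2.15 p [ 0.5607 -0.2595  0.0272] ytool deg -0.8 z [ 0.011  0.005 -1.   ] F [-0.4 -0.3 -2.6] open 0.0494
[ 0.56002882 -0.2773936   0.07      ]
```

>>> {"method": "move_arm", "body": {
  "moves": [
    {"ax": 0,"ay": 0,"az": 0,"dx": 0,"dy": 0,"dz": 0,"jaw": 1},
    {"ax": 0,"ay": 0,"az": 0,"dx": 0,"dy": 0,"dz": 0,"jaw": 1},
    {"ax": 0,"ay": 0,"az": 0,"dx": 0,"dy": 0,"dz": 0,"jaw": 1}
  ]
}}

```text
clock: 2.58
position: [0.5615, -0.26, 0.0281]
tool_rot: [0.003, 0.712, 0.702, 0.006]
wrist_force: [-0.1, 0.5, -0.1]
opening: 0.0854
```

>>> {"method": "move_arm", "body": {
  "moves": [
    {"ax": -0.005,"ay": 0.011,"az": 0,"dx": -1,"dy": -9,"dz": 0,"jaw": 1},
    {"ax": 0,"ay": 0,"az": 0,"dx": 0,"dy": -7,"dz": -2,"jaw": 1},
    {"ax": 0,"ay": 0,"az": 0,"dx": 0,"dy": 0,"dz": 0,"jaw": 1}
  ]
}}

```text
clock: 2.95
position: [0.5608, -0.2778, 0.0261]
tool_rot: [0.001, 0.712, 0.702, -0.0]
wrist_force: [-0.2, 0.0, 0.1]
opening: 0.0857
```

>>> {"method": "move_arm", "body": {
  "moves": [
    {"ax": 0,"ay": 0,"az": 0,"dx": 0,"dy": 0,"dz": 0,"jaw": -1},
    {"ax": 0,"ay": 0,"az": 0,"dx": 0,"dy": 0,"dz": 0,"jaw": -1},
    {"ax": 0,"ay": 0,"az": 0,"dx": 0,"dy": 0,"dz": 0,"jaw": -1},
    {"ax": 0,"ay": 0,"az": 0,"dx": 0,"dy": 0,"dz": 0,"jaw": -1}
  ]
}}

```text
clock: 3.45
position: [0.5597, -0.2778, 0.0266]
tool_rot: [0.001, 0.712, 0.702, -0.001]
wrist_force: [-0.4, 0.2, 0.8]
opening: 0.0537
```

>>> {"method": "move_arm", "body": {
  "moves": [
    {"ax": 0,"ay": 0,"az": 0,"dx": 0,"dy": 0,"dz": 20,"jaw": -1},
    {"ax": 0,"ay": 0,"az": 0,"dx": 0,"dy": 0,"dz": 50,"jaw": -1},
    {"ax": 0,"ay": 0,"az": 0,"dx": 0,"dy": 0,"dz": 55,"jaw": -1},
    {"ax": 0,"ay": 0,"az": 0,"dx": 0,"dy": 0,"dz": 55,"jaw": -1},
    {"ax": 0,"ay": 0,"az": 0,"dx": 0,"dy": 0,"dz": 50,"jaw": -1},
    {"ax": 0,"ay": 0,"az": 0,"dx": 0,"dy": 0,"dz": 15,"jaw": -1},
    {"ax": 0,"ay": 0,"az": 0,"dx": 0,"dy": 0,"dz": 0,"jaw": -1}
  ]
}}

```text
clock: 4.32
position: [0.5575, -0.2736, 0.2816]
tool_rot: [-0.0, 0.711, 0.704, -0.0]
wrist_force: [-0.7, -0.1, -3.9]
opening: 0.053
```

```bash
python3 - <<'E'
from h import *
p,m=st()
c=wristcam(shot('wrist','w4.png'),p,m)
print(c['eye'])
E
```

```text
t 4.33 p [ 0.5575 -0.2736  0.2816] ytool deg -0.6 z [-0.001  0.    -1.   ] F [-0.7 -0.1 -3.9] open 0.053
[ 0.5582746  -0.19180455  0.45560006]
```

View pics/w4.png

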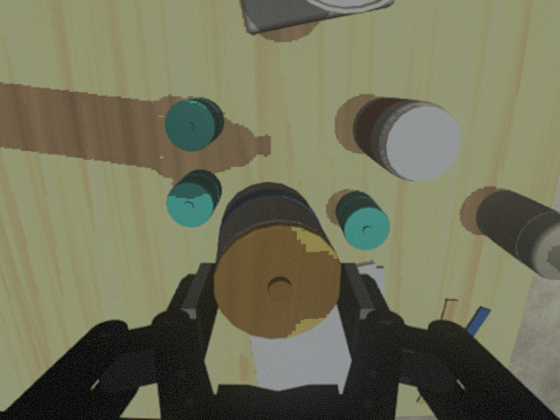

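The cup is held, with its lid centre at about (278,282). I'll work out how it sits relative to the TCP.

```bash
python3 - <<'E'
from h import *
p,m=st()
c=wristcam(shot('wrist'),p,m)
for v in(279,283):print((onz(c,278,v,p[2]-.0266+.07)-p).round(4))
E
```

```text
t 4.38 p [ 0.5572 -0.2735  0.2808] ytool deg -0.6 z [-0.002  0.001 -1.   ] F [ 0.3  0.1 -3.4] open 0.0535
[0.0002 0.0046 0.0434]
[0.0001 0.0026 0.0434]
```

>>> {"method": "move_arm", "body": {
  "moves": [
    {"ax": 0,"ay": 0,"az": -0.17,"dx": 6,"dy": 22,"dz": 0,"jaw": -1},
    {"ax": 0,"ay": 0,"az": -0.17,"dx": 6,"dy": 27,"dz": 0,"jaw": -1},
    {"ax": 0,"ay": 0,"az": -0.17,"dx": 6,"dy": 27,"dz": 0,"jaw": -1},
    {"ax": 0,"ay": 0,"az": -0.17,"dx": 6,"dy": 27,"dz": 0,"jaw": -1},
    {"ax": 0,"ay": 0,"az": -0.17,"dx": 6,"dy": 27,"dz": 0,"jaw": -1},
    {"ax": 0,"ay": 0,"az": -0.17,"dx": 5,"dy": 22,"dz": 0,"jaw": -1},
    {"ax": 0,"ay": 0,"az": -0.17,"dx": 3,"dy": 12,"dz": 0,"jaw": -1},
    {"ax": 0,"ay": 0,"az": -0.1,"dx": 0,"dy": 0,"dz": 0,"jaw": -1}
  ]
}}

```text
clock: 5.42
position: [0.5828, -0.1028, 0.2564]
tool_rot: [-0.017, 0.993, 0.114, -0.009]
wrist_force: [0.7, -0.2, -2.0]
opening: 0.0534
```

```bash
python3 - <<'E'
from h import *
p,m=st()
E
```

```text
t 5.42 p [ 0.5828 -0.1028  0.2564] ytool deg -77.0 z [-0.021  0.032 -0.999] F [ 0.7 -0.2 -2. ] open 0.0534
```

>>> {"method": "move_arm", "body": {
  "moves": [
    {"ax": -0.032,"ay": -0.021,"az": -0.03,"dx": 14,"dy": 6,"dz": 0,"jaw": -1},
    {"ax": 0,"ay": 0,"az": 0,"dx": 0,"dy": 0,"dz": 0,"jaw": -1},
    {"ax": 0,"ay": 0,"az": 0,"dx": 0,"dy": 0,"dz": 0,"jaw": -1}
  ]
}}

```text
clock: 5.8
position: [0.5925, -0.097, 0.2491]
tool_rot: [-0.002, 0.995, 0.099, -0.006]
wrist_force: [0.6, -0.8, -2.0]
opening: 0.0535
```

```bash
python3 - <<'E'
from h import *
p,m=st()
c=wristcam(shot('wrist','w5.png'),p,m)
print(proj(c,[.6014,-.0953,.207]))
st()
E
```

```text
t 5.8 p [ 0.5925 -0.097   0.2491] ytool deg -78.7 z [-0.012  0.002 -1.   ] F [ 0.6 -0.8 -2. ] open 0.0535
[276.71569249 204.95716528]
t 5.85 p [ 0.5925 -0.0966  0.2492] ytool deg -78.7 z [-0.012  0.002 -1.   ] F [-0.4  0.4 -2.8] open 0.0533
```

View pics/w5.png

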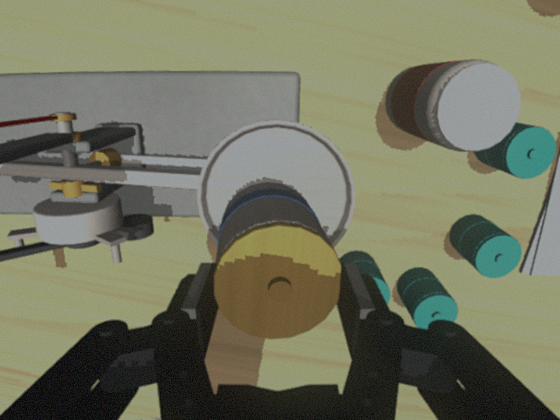

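The pan rim spans columns 199 to 354, with its top at row 121. I'll fit the pan centre to those edges.

```bash
python3 - <<'E'
from h import *
from scipy.optimize import least_squares
p,m=st()
c=wristcam(shot('wrist'),p,m)
th=np.linspace(0,2*np.pi,181)
def box(x,y,z=.207,r=.052):
    q=np.array([proj(c,[x+r*np.cos(t),y+r*np.sin(t),z]) for t in th]);return q[:,0].min(),q[:,0].max(),q[:,1].min(),q[q[:,0].argmin(),1],q[:,1].max()
print(box(.6014,-.0953))
s=least_squares(lambda t:np.array(box(t[0],t[1],t[2]))[:3]-[199,354,121],[.6,-.095,.207],diff_step=1e-3);print(s.x,box(*s.x))
E
```

```text
t 5.85 p [ 0.5925 -0.0966  0.2492] ytool deg -78.7 z [-0.012  0.002 -1.   ] F [-0.4  0.4 -2.8] open 0.0533
(np.float64(197.12254677071363), np.float64(357.42731041923184), np.float64(123.4800496208257), np.float64(198.01818739789638), np.float64(275.2975636326264))
[ 0.60189288 -0.09463603  0.1985262 ] (np.float64(198.9999999998764), np.float64(354.00000000007014), np.float64(121.00000000018373), np.float64(195.78469734094736), np.float64(268.48535993210413))
```

>>> {"method": "move_arm", "body": {
  "moves": [
    {"ax": -0.002,"ay": -0.012,"az": 0,"dx": 5,"dy": 1,"dz": -6,"jaw": -1},
    {"ax": 0,"ay": 0,"az": 0,"dx": 0.5,"dy": 0,"dz": -6,"jaw": -1},
    {"ax": 0,"ay": 0,"az": 0,"dx": 0,"dy": 0,"dz": -2,"jaw": -1},
    {"ax": 0,"ay": 0,"az": 0,"dx": 0,"dy": 0,"dz": 0,"jaw": -1}
  ]
}}

```text
clock: 6.4
position: [0.5981, -0.0972, 0.2343]
tool_rot: [0.0, 0.995, 0.097, 0.001]
wrist_force: [0.2, 0.1, -3.0]
opening: 0.0532
```

>>> {"method": "move_arm", "body": {
  "moves": [
    {"ax": 0,"ay": 0,"az": 0,"dx": 0,"dy": 1,"dz": -3,"jaw": -1},
    {"ax": 0,"ay": 0,"az": 0,"dx": 0,"dy": 0,"dz": -2,"jaw": -1},
    {"ax": 0,"ay": 0,"az": 0,"dx": 0,"dy": 0,"dz": 0,"jaw": -1}
  ]
}}

```text
clock: 6.78
position: [0.5983, -0.0962, 0.2293]
tool_rot: [0.0, 0.995, 0.097, 0.001]
wrist_force: [-1.3, 0.2, -3.8]
opening: 0.0533
```

>>> {"method": "move_arm", "body": {
  "moves": [
    {"ax": 0,"ay": 0,"az": 0,"dx": 0,"dy": 0,"dz": -1.5,"jaw": -1},
    {"ax": 0,"ay": 0,"az": 0,"dx": 0,"dy": 0,"dz": 0,"jaw": -1}
  ]
}}

```text
clock: 7.02
position: [0.5984, -0.0961, 0.2278]
tool_rot: [0.0, 0.995, 0.098, 0.001]
wrist_force: [0.1, 0.4, -2.7]
opening: 0.0534
```

>>> {"method": "move_arm", "body": {
  "moves": [
    {"ax": 0,"ay": 0,"az": 0,"dx": 0,"dy": 0,"dz": -1,"jaw": -1},
    {"ax": 0,"ay": 0,"az": 0,"dx": 0,"dy": 0,"dz": -0.5,"jaw": -1}
  ]
}}

```text
clock: 7.28
position: [0.599, -0.0961, 0.2271]
tool_rot: [0.0, 0.995, 0.098, 0.002]
wrist_force: [0.4, 0.8, -0.3]
opening: 0.0536
```

Contact with the pan: the carried weight has gone. Releasing.

>>> {"method": "move_arm", "body": {
  "moves": [
    {"ax": 0,"ay": 0,"az": 0,"dx": 0,"dy": 0,"dz": 0,"jaw": 0.6},
    {"ax": 0,"ay": 0,"az": 0,"dx": 0,"dy": 0,"dz": 0,"jaw": 0.8},
    {"ax": 0,"ay": 0,"az": 0,"dx": 0,"dy": 0,"dz": 0,"jaw": 0.8},
    {"ax": 0,"ay": 0,"az": 0,"dx": 0,"dy": 0,"dz": 20,"jaw": 0.8},
    {"ax": 0,"ay": 0,"az": 0,"dx": 0,"dy": 0,"dz": 40,"jaw": 0.8},
    {"ax": 0,"ay": 0,"az": 0,"dx": 0,"dy": 0,"dz": 45,"jaw": 0.8},
    {"ax": 0,"ay": 0,"az": 0,"dx": 0,"dy": 0,"dz": 10,"jaw": 0.8}
  ]
}}

```text
clock: 8.15
position: [0.5986, -0.0962, 0.345]
tool_rot: [0.0, 0.995, 0.097, 0.001]
wrist_force: [1.0, 0.6, -0.2]
opening: 0.0768
```

```bash
cat >> h.py <<'E'
from scipy.optimize import least_squares,minimize_scalar
B=np.array([.5709,.0784]);YAW=.174
def w(p): return R.from_euler('z',YAW).apply(p)+[B[0],B[1],0]
def lever():
    p=np.array(arm.get_obs()['position']);p[2]+=.019
    q=R.from_euler('z',-YAW).apply(p-[B[0],B[1],0]);return .92+np.arctan2(-q[1],q[2]-.135),q
def beam(dbg=False):
    t=arm.get_obs()['clock'];c=arm.camera('scene')
    h=cv2.cvtColor(c['pixels'],cv2.COLOR_BGR2HSV)
    k=((h[...,0]<8)|(h[...,0]>172))&(h[...,1]>140)&(h[...,2]>50)
    # sample pointer upper part: score each angle by red coverage
    A=np.arange(-.05,.46,.01);S=[]
    for a in A:
        f=a-.2;pts=[proj(c,w((.047,-r*np.sin(f),.135+r*np.cos(f)))) for r in np.linspace(.12,.213,40)]
        S.append(np.mean([cv2.blur(k.astype('float32'),(3,3))[int(round(v)),int(round(u))] if 0 else k[int(round(v)),int(round(u))] for u,v in pts]))
    S=np.array(S);b=(A*S**2).sum()/max((S**2).sum(),1e-9)
    if dbg:print(np.c_[A,S][S>.05].round(2).tolist(),S.max())
    return t,b,S.max()
E
python3 - <<'E'
from h import *
st();c=shot('scene','s1.png')
print(beam(True))
im=c['pixels'][150:340,160:400].copy()
im=cv2.resize(im,None,fx=3,fy=3,interpolation=cv2.INTER_CUBIC)
for a in(0,.2,.4):
    for r in(.1,.213):
        u=(proj(c,w((.047,-r*np.sin(a-.2),.135+r*np.cos(a-.2))))-[160,150])*3;cv2.circle(im,tuple(int(x) for x in u),2,(255,0,255),-1)
cv2.imwrite('pics/s1c.png',cv2.convertScaleAbs(im,alpha=1.3))
E
```

```text
t 8.15 p [ 0.5986 -0.0962  0.345 ] ytool deg -78.8 z [ 0.003 -0.    -1.   ] F [ 1.   0.6 -0.2] open 0.0768
[[-0.05, 0.7], [-0.04, 0.9], [-0.03, 0.95], [-0.02, 0.6], [-0.01, 0.15]] 0.95
(8.2, np.float64(-0.035323671497584544), np.float64(0.95))
```

View pics/s1c.png

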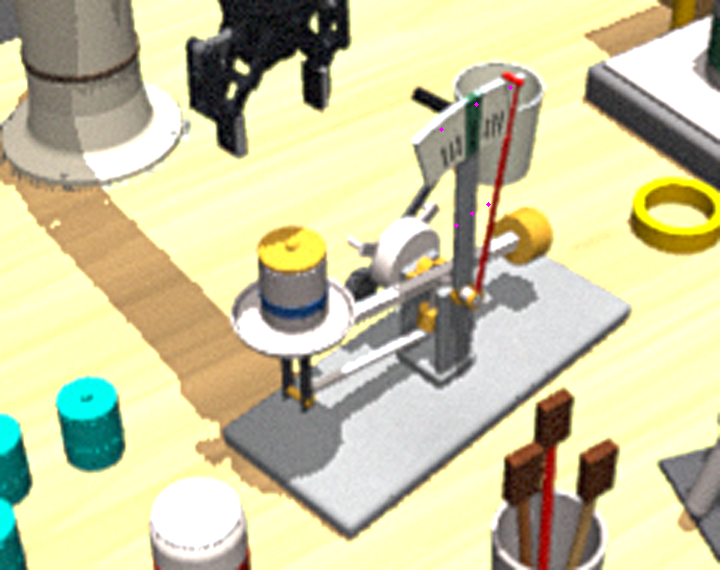

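The cup stands upright in the middle of the pan, and the pointer rests at the start stop. On to the lever.

>>> {"method": "move_arm", "body": {
  "moves": [
    {"ax": 0,"ay": 0,"az": 0,"dx": -50,"dy": 10,"dz": 0,"jaw": 0.5},
    {"ax": 0,"ay": 0,"az": 0,"dx": -45,"dy": 35,"dz": 0,"jaw": 0.5},
    {"ax": 0,"ay": 0,"az": 0,"dx": -30,"dy": 50,"dz": -5,"jaw": 0.5},
    {"ax": 0,"ay": 0,"az": 0,"dx": -15,"dy": 55,"dz": -10,"jaw": 0.5},
    {"ax": 0,"ay": 0,"az": 0,"dx": 0,"dy": 55,"dz": -10,"jaw": 0.5},
    {"ax": 0,"ay": 0,"az": 0,"dx": 0,"dy": 35,"dz": 0,"jaw": 0.5},
    {"ax": 0,"ay": 0,"az": 0,"dx": 0,"dy": 5,"dz": 0,"jaw": 0.5},
    {"ax": 0,"ay": 0,"az": 0,"dx": 0,"dy": 0,"dz": 0,"jaw": 0.5}
  ]
}}

```text
clock: 9.25
position: [0.4449, 0.1499, 0.3022]
tool_rot: [-0.001, 0.996, 0.094, -0.01]
wrist_force: [-0.4, 0.1, 0.4]
opening: 0.0639
```

```bash
sed -i 's/arange(-.05,.46/arange(-.12,.46/' h.py; python3 - <<'E'
from h import *
p,m=st()
c=wristcam(shot('wrist','w6.png'),p,m)
for dx in(-.137,-.102,-.067):print(proj(c,w((dx,.1114,.2198+.008))))
st();print(beam())
E
```

```text
t 9.25 p [0.4449 0.1499 0.3022] ytool deg -79.2 z [-0.02  0.   -1.  ] F [-0.4  0.1  0.4] open 0.0639
[251.33604877 232.05854412]
[250.78457081 188.41270825]
[250.24283422 140.68660919]
t 9.3 p [0.4449 0.1495 0.3023] ytool deg -79.2 z [-0.02  0.   -1.  ] F [0.2 1.  0.4] open 0.0638
(9.3, np.float64(-0.03855780933062884), np.float64(0.975))
```

View pics/w6.png

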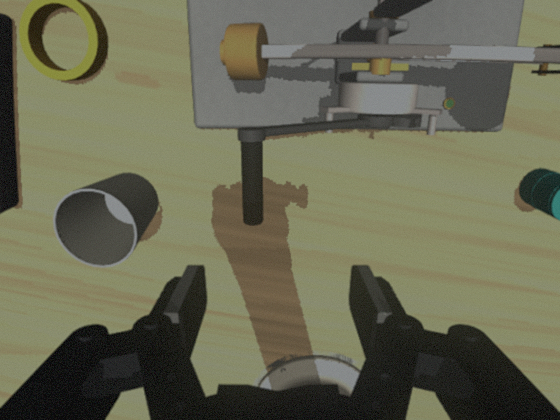

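The bar runs from (253,138) to (253,225), within 2 or 3 px of prediction. Descending and pinching.

>>> {"method": "move_arm", "body": {
  "moves": [
    {"ax": 0,"ay": -0.02,"az": -0.01,"dx": 8,"dy": 18,"dz": 0,"jaw": 0.5},
    {"ax": 0,"ay": 0,"az": 0,"dx": 0,"dy": 0,"dz": -30,"jaw": 0.3},
    {"ax": 0,"ay": 0,"az": 0,"dx": 0,"dy": 0,"dz": -40,"jaw": 0.3},
    {"ax": 0,"ay": 0,"az": 0,"dx": 0,"dy": 0,"dz": -20,"jaw": 0.3},
    {"ax": 0,"ay": 0,"az": 0,"dx": 0,"dy": 0,"dz": 0,"jaw": 0.3}
  ]
}}

```text
clock: 9.98
position: [0.4565, 0.1585, 0.2099]
tool_rot: [0.001, 0.997, 0.081, 0.001]
wrist_force: [0.0, 0.4, 0.3]
opening: 0.0557
```

>>> {"method": "move_arm", "body": {
  "moves": [
    {"ax": 0,"ay": 0,"az": 0,"dx": -3,"dy": 10.5,"dz": -8,"jaw": 0.3},
    {"ax": 0,"ay": 0,"az": 0,"dx": 0,"dy": 0,"dz": 0,"jaw": 0.3}
  ]
}}

```text
clock: 10.22
position: [0.4546, 0.1688, 0.2027]
tool_rot: [0.001, 0.997, 0.079, 0.002]
wrist_force: [0.8, -0.1, 0.1]
opening: 0.0554
```

>>> {"method": "move_arm", "body": {
  "moves": [
    {"ax": 0,"ay": 0,"az": 0,"dx": -1,"dy": 0.5,"dz": -1,"jaw": -1},
    {"ax": 0,"ay": 0,"az": 0,"dx": 0,"dy": 0,"dz": 0,"jaw": -1},
    {"ax": 0,"ay": 0,"az": 0,"dx": 0,"dy": 0,"dz": 0,"jaw": -1},
    {"ax": 0,"ay": 0,"az": 0,"dx": 0,"dy": 0,"dz": 0,"jaw": -1}
  ]
}}

```text
clock: 10.72
position: [0.4548, 0.1698, 0.2034]
tool_rot: [0.001, 0.997, 0.079, 0.004]
wrist_force: [-0.2, -0.3, -0.1]
opening: 0.0002
```

```bash
python3 - <<'E'
from h import *
st();print(lever(),beam())
# plan: per-row displacement tables
for q in np.arange(0,1.5,.1):
    f=lambda q:w((-.102,-.14*np.sin(q-.92),.135+.14*np.cos(q-.92)))
    print(round(q,1),((f(q+.1)-f(q))*1000).round(1))
E
```

```text
t 10.72 p [0.4548 0.1698 0.2034] ytool deg -80.9 z [ 0.008 -0.002 -1.   ] F [-0.2 -0.3 -0.1] open 0.0002
(np.float64(0.020098791853706), array([-0.09856623,  0.11012091,  0.2224043 ])) (10.725, np.float64(-0.03940057088487159), np.float64(0.975))
0.0 [ 1.6 -8.9 10.7]
0.1 [ 1.7 -9.9  9.7]
0.2 [  1.9 -10.8   8.7]
0.3 [  2.  -11.6   7.6]
0.4 [  2.2 -12.3   6.3]
0.5 [  2.3 -12.9   5.1]
0.6 [  2.3 -13.3   3.7]
0.7 [  2.4 -13.6   2.4]
0.8 [  2.4 -13.7   1. ]
0.9 [  2.4 -13.8  -0.4]
1.0 [  2.4 -13.7  -1.8]
1.1 [  2.4 -13.4  -3.2]
1.2 [  2.3 -13.   -4.5]
1.3 [  2.2 -12.5  -5.8]
1.4 [  2.1 -11.9  -7.1]
```

The fingers closed on nothing. I'll put the wrist view and a scene crop into one picture.

```bash
python3 - <<'E'
from h import *
p,m=st();c=wristcam(shot('wrist'),p,m)
s=shot('scene')
a=c['pixels'].copy()
for dx in(-.137,-.102,-.067):
    u=proj(c,w((dx,.1114,.2278)));print(u)
b=cv2.resize(s['pixels'][130:250,250:370],(240,240),interpolation=cv2.INTER_CUBIC);t=shot('top')['pixels']
d=cv2.resize(t[170:260,190:280],(240,180),interpolation=cv2.INTER_CUBIC)
o=np.zeros((420,800,3),np.uint8);o[:,:560]=a;o[:240,560:]=b;o[240:,560:]=d
cv2.imwrite('pics/w7.png',cv2.convertScaleAbs(o,alpha=1.4))
E
```

```text
t 10.78 p [0.4548 0.1698 0.2034] ytool deg -80.9 z [ 0.008 -0.002 -1.   ] F [-0.3  0.7 -0.8] open 0.0002
[274.94424881 333.89717127]
[273.60276715 274.15919623]
[272.08023303 205.1924386 ]
```

View pics/w7.png

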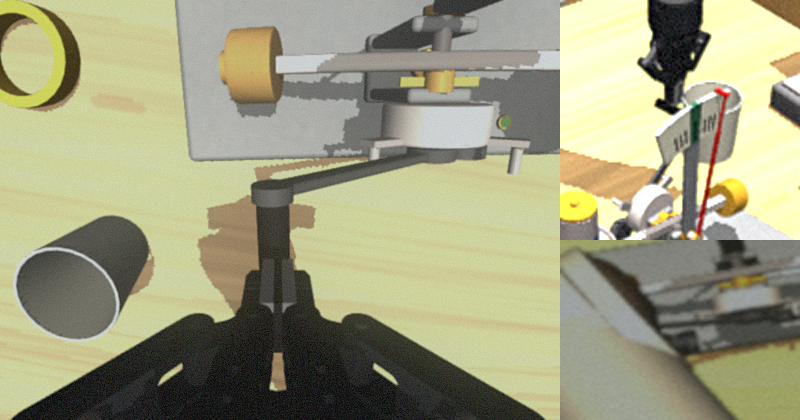

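```bash
python3 - <<'E'
from h import *
p,m=st();c=wristcam(shot('wrist'),p,m);s=shot('scene')
print('K',c['intrinsics'][0][0],'tcp px',proj(c,p),proj(c,p-m[:,2]*.019), 'pad corners',proj(c,p+m[:,0]*.011),proj(c,p-m[:,0]*.011))
# bar candidates in scene s1c (crop px)
for q in(0,.02,.1,.2):
  for dx in(-.137,-.067):
    print(q,dx,((proj(s,w((dx,-.14*np.sin(q-.92),.135+.14*np.cos(q-.92))))-[160,150])*3).round(0))
for z in(.19,.2,.21,.22,.23):
  # width of 16mm bar in current wrist view at own (-.08,.111)
  a=w((-.075,.1034,z));b=w((-.075,.1194,z));print(z,proj(c,a).round(1),proj(c,b).round(1))
E
```

```text
t 10.93 p [0.4547 0.1698 0.2032] ytool deg -80.9 z [ 0.007 -0.002 -1.   ] F [-0.2  0.6  0. ] open 0.0001
K 351.6480708785525 tcp px [276.09430641 246.20206463] [275.98684464 262.743641  ] pad corners [276.04999222 227.4693462 ] [276.13744498 264.21395009]
0 -0.137 [408.  92.]
0 -0.067 [462. 121.]
0.02 -0.137 [407.  91.]
0.02 -0.067 [460. 120.]
0.1 -0.137 [402.  87.]
0.1 -0.067 [455. 116.]
0.2 -0.137 [394.  82.]
0.2 -0.067 [448. 111.]
0.19 [287.4 197.3] [258.7 197.8]
0.2 [287.9 202.8] [257.8 203.3]
0.21 [288.6 208.9] [256.9 209.4]
0.22 [289.3 215.6] [255.8 216.2]
0.23 [290.1 223.2] [254.6 223.8]
```

```bash
python3 - <<'E'
from h import *
p,m=st();c=wristcam(shot('wrist','w8.png'),p,m)
for x in(.011,0,-.011):
  for z in(0,-.02,-.04):
    print(x,z,'shut',proj(c,p+m@[x,0,z]).round(0),'open64',proj(c,p+m@[x,.032,z]).round(0))
print(c['k1'])
# darkness profile along centre line of shut fingers and at bar
im=cv2.cvtColor(c['pixels'],cv2.COLOR_BGR2GRAY);print([(v,int(im[v,266:288:7].mean()),im[v,266:288:7].tolist()) for v in range(180,360,8)])
E
```

```text
t 11.03 p [0.4546 0.1698 0.2032] ytool deg -80.9 z [ 0.007 -0.002 -1.   ] F [0.7 0.6 0. ] open 0.0002
0.011 0 shut [276. 227.] open64 [336. 227.]
0.011 -0.02 shut [276. 243.] open64 [342. 243.]
0.011 -0.04 shut [276. 263.] open64 [351. 263.]
0 0 shut [276. 246.] open64 [335. 246.]
0 -0.02 shut [276. 264.] open64 [341. 264.]
0 -0.04 shut [276. 285.] open64 [349. 285.]
-0.011 0 shut [276. 264.] open64 [334. 264.]
-0.011 -0.02 shut [276. 283.] open64 [340. 283.]
-0.011 -0.04 shut [276. 307.] open64 [347. 306.]
-0.06520093151758458
[(180, 45, [53, 45, 44, 40]), (188, 47, [37, 45, 48, 58]), (196, 71, [74, 77, 75, 61]), (204, 69, [72, 77, 74, 56]), (212, 41, [37, 43, 49, 36]), (220, 41, [39, 44, 44, 38]), (228, 42, [41, 43, 46, 40]), (236, 40, [40, 45, 38, 38]), (244, 41, [47, 42, 37, 38]), (252, 35, [33, 33, 36, 40]), (260, 45, [51, 47, 32, 51]), (268, 49, [55, 52, 36, 55]), (276, 46, [53, 40, 33, 58]), (284, 38, [35, 41, 30, 47]), (292, 39, [49, 34, 22, 51]), (300, 40, [49, 32, 33, 49]), (308, 38, [28, 65, 28, 33]), (316, 27, [22, 27, 38, 24]), (324, 26, [20, 30, 37, 20]), (332, 29, [31, 24, 33, 28]), (340, 27, [19, 34, 32, 25]), (348, 24, [8, 29, 37, 24]), (356, 53, [33, 61, 101, 20])]
```

The pads seem to have shut just above the bar: visually the tips sit higher than nominal. There is room to go 25 mm lower, so I'll open, lower and pinch again.

>>> {"method": "move_arm", "body": {
  "moves": [
    {"ax": 0,"ay": 0,"az": 0,"dx": 0,"dy": 0,"dz": 8,"jaw": 0.4},
    {"ax": 0,"ay": 0,"az": 0,"dx": 0,"dy": 0,"dz": 0,"jaw": 0.4},
    {"ax": 0,"ay": 0,"az": 0,"dx": 0,"dy": 0,"dz": 0,"jaw": 0.4},
    {"ax": 0,"ay": 0.007,"az": 0,"dx": 0,"dy": 0,"dz": -15,"jaw": 0.4},
    {"ax": 0,"ay": 0,"az": 0,"dx": 0,"dy": 0,"dz": -15,"jaw": 0.4},
    {"ax": 0,"ay": 0,"az": 0,"dx": 0,"dy": 0,"dz": -2,"jaw": 0.4},
    {"ax": 0,"ay": 0,"az": 0,"dx": 0,"dy": 0,"dz": 0,"jaw": 0.4}
  ]
}}

```text
clock: 11.95
position: [0.4538, 0.1695, 0.1764]
tool_rot: [0.001, 0.997, 0.079, -0.001]
wrist_force: [-0.2, 0.5, -0.1]
opening: 0.0598
```

>>> {"method": "move_arm", "body": {
  "moves": [
    {"ax": 0,"ay": 0,"az": 0,"dx": 0,"dy": 0,"dz": 0,"jaw": -1},
    {"ax": 0,"ay": 0,"az": 0,"dx": 0,"dy": 0,"dz": 0,"jaw": -1},
    {"ax": 0,"ay": 0,"az": 0,"dx": 0,"dy": 0,"dz": 0,"jaw": -1},
    {"ax": 0,"ay": 0,"az": 0,"dx": 0,"dy": 0,"dz": 0,"jaw": -1}
  ]
}}

```text
clock: 12.45
position: [0.4539, 0.1714, 0.1774]
tool_rot: [0.0, 0.997, 0.081, -0.0]
wrist_force: [1.1, -0.4, -3.0]
opening: 0.0136
```

```bash
python3 - <<'E'
from h import *
st();print(lever(),beam())
E
```

```text
t 12.45 p [0.4539 0.1714 0.1774] ytool deg -80.7 z [-0.001 -0.001 -1.   ] F [ 1.1 -0.4 -3. ] open 0.0136
(np.float64(-0.1489049661083225), array([-0.09914118,  0.11182281,  0.19636398])) (12.45, np.float64(-0.03871248025276464), np.float64(0.975))
```

Bar held (opening 13.6 mm). Now a slow sweep, watching the pointer.

>>> {"method": "move_arm", "body": {
  "moves": [
    {"ax": 0,"ay": 0,"az": 0,"dx": 0.2,"dy": -1.2,"dz": 1.4,"jaw": -1},
    {"ax": 0,"ay": 0,"az": 0,"dx": 0.2,"dy": -1.2,"dz": 1.4,"jaw": -1},
    {"ax": 0,"ay": 0,"az": 0,"dx": 0.2,"dy": -1.2,"dz": 1.4,"jaw": -1},
    {"ax": 0,"ay": 0,"az": 0,"dx": 0.2,"dy": -1.2,"dz": 1.4,"jaw": -1},
    {"ax": 0,"ay": 0,"az": 0,"dx": 0.2,"dy": -1.2,"dz": 1.4,"jaw": -1},
    {"ax": 0,"ay": 0,"az": 0,"dx": 0.2,"dy": -1.2,"dz": 1.4,"jaw": -1}
  ]
}}

```text
clock: 13.25
position: [0.4551, 0.1647, 0.1862]
tool_rot: [-0.001, 0.997, 0.081, -0.0]
wrist_force: [0.1, 1.2, -1.2]
opening: 0.0139
```

```bash
sed -i 's/p\[2\]+=.019/p[2]+=.0424/; s/return t,b,S.max()/return round(float(t),3),round(float(b+.0388),4),S.max()/' h.py
cat > m.py <<'E'
from h import *
q,o=lever();b=beam();o2=arm.get_obs();print(round(q,3),o.round(4),'r',np.hypot(o[1],o[2]-.135).round(4),b,'F',o2['wrist_force'].round(1),round(o2['opening'],4))
f=lambda q:w((-.102,-.14*np.sin(q-.92),.135+.14*np.cos(q-.92)))
e=f(q)-f(lever()[0]);d=(f(q+.1)-f(q))*1000;print('per .1:',d.round(1),'radial fix', ((.14/np.hypot(o[1],o[2]-.135)-1)*np.array([o[1],o[2]-.135])*1000).round(1))
E
python3 m.py
```

```text
0.077 [-0.0991  0.105   0.2286] r 0.1406 (13.25, 0.0003, np.float64(0.975)) F [-1.1  0.9  1.2] 0.0136
per .1: [ 1.7 -9.7 10. ] radial fix [-0.5 -0.4]
```

>>> {"method": "move_arm", "body": {
  "moves": [
    {"ax": 0,"ay": 0,"az": 0,"dx": 0.2,"dy": -1.4,"dz": 1.2,"jaw": -1},
    {"ax": 0,"ay": 0,"az": 0,"dx": 0.2,"dy": -1.4,"dz": 1.2,"jaw": -1},
    {"ax": 0,"ay": 0,"az": 0,"dx": 0.2,"dy": -1.4,"dz": 1.2,"jaw": -1},
    {"ax": 0,"ay": 0,"az": 0,"dx": 0.2,"dy": -1.4,"dz": 1.2,"jaw": -1},
    {"ax": 0,"ay": 0,"az": 0,"dx": 0.3,"dy": -1.5,"dz": 1.2,"jaw": -1},
    {"ax": 0,"ay": 0,"az": 0,"dx": 0.3,"dy": -1.5,"dz": 1.2,"jaw": -1},
    {"ax": 0,"ay": 0,"az": 0,"dx": 0.3,"dy": -1.5,"dz": 1.2,"jaw": -1},
    {"ax": 0,"ay": 0,"az": 0,"dx": 0.3,"dy": -1.5,"dz": 1.1,"jaw": -1}
  ]
}}

```text
clock: 14.3
position: [0.4571, 0.1548, 0.1969]
tool_rot: [-0.002, 0.997, 0.081, 0.0]
wrist_force: [0.0, 5.9, -2.6]
opening: 0.0137
```

```bash
python3 m.py
```

```text
0.181 [-0.0989  0.095   0.2393] r 0.141 (14.3, -0.0, np.float64(0.975)) F [-1.3  4.4 -1. ] 0.0136
per .1: [  1.9 -10.6   8.9] radial fix [-0.7 -0.8]
```

>>> {"method": "move_arm", "body": {
  "moves": [
    {"ax": 0,"ay": 0,"az": 0,"dx": 0.2,"dy": -1.6,"dz": 0.9,"jaw": -1},
    {"ax": 0,"ay": 0,"az": 0,"dx": 0.2,"dy": -1.6,"dz": 0.9,"jaw": -1},
    {"ax": 0,"ay": 0,"az": 0,"dx": 0.2,"dy": -1.6,"dz": 0.9,"jaw": -1},
    {"ax": 0,"ay": 0,"az": 0,"dx": 0.2,"dy": -1.6,"dz": 0.9,"jaw": -1},
    {"ax": 0,"ay": 0,"az": 0,"dx": 0.2,"dy": -1.6,"dz": 0.9,"jaw": -1},
    {"ax": 0,"ay": 0,"az": 0,"dx": 0.3,"dy": -1.6,"dz": 0.9,"jaw": -1},
    {"ax": 0,"ay": 0,"az": 0,"dx": 0.3,"dy": -1.6,"dz": 0.9,"jaw": -1},
    {"ax": 0,"ay": 0,"az": 0,"dx": 0.3,"dy": -1.6,"dz": 0.9,"jaw": -1}
  ]
}}

```text
clock: 15.35
position: [0.459, 0.1446, 0.2063]
tool_rot: [-0.004, 0.997, 0.083, 0.001]
wrist_force: [-0.5, 5.6, 0.6]
opening: 0.0136
```

```bash
python3 m.py
```

```text
0.281 [-0.0987  0.0846  0.2487] r 0.1418 (15.35, -0.001, np.float64(0.975)) F [-2.1  3.8  1.1] 0.0136
per .1: [  2.  -11.5   7.8] radial fix [-1.  -1.4]
```

>>> {"method": "move_arm", "body": {
  "moves": [
    {"ax": 0,"ay": 0,"az": 0,"dx": 0.2,"dy": -1.7,"dz": 0.7,"jaw": -1},
    {"ax": 0,"ay": 0,"az": 0,"dx": 0.2,"dy": -1.7,"dz": 0.7,"jaw": -1},
    {"ax": 0,"ay": 0,"az": 0,"dx": 0.2,"dy": -1.7,"dz": 0.7,"jaw": -1},
    {"ax": 0,"ay": 0,"az": 0,"dx": 0.2,"dy": -1.7,"dz": 0.7,"jaw": -1},
    {"ax": 0,"ay": 0,"az": 0,"dx": 0.2,"dy": -1.7,"dz": 0.7,"jaw": -1},
    {"ax": 0,"ay": 0,"az": 0,"dx": 0.3,"dy": -1.7,"dz": 0.7,"jaw": -1},
    {"ax": 0,"ay": 0,"az": 0,"dx": 0.3,"dy": -1.7,"dz": 0.7,"jaw": -1},
    {"ax": 0,"ay": 0,"az": 0,"dx": 0.3,"dy": -1.7,"dz": 0.7,"jaw": -1}
  ]
}}

```text
clock: 16.4
position: [0.461, 0.1348, 0.214]
tool_rot: [-0.007, 0.997, 0.083, 0.001]
wrist_force: [-2.7, 4.2, 2.9]
opening: 0.0136
```

```bash
python3 m.py
```

```text
0.369 [-0.0985  0.0746  0.2564] r 0.1425 (16.4, 0.0, np.float64(0.95)) F [-1.8  5.4  4. ] 0.0135
per .1: [  2.1 -12.1   6.7] radial fix [-1.3 -2.1]
```

>>> {"method": "move_arm", "body": {
  "moves": [
    {"ax": 0,"ay": 0,"az": 0,"dx": 0.2,"dy": -1.8,"dz": 0.6,"jaw": -1},
    {"ax": 0,"ay": 0,"az": 0,"dx": 0.2,"dy": -1.8,"dz": 0.6,"jaw": -1},
    {"ax": 0,"ay": 0,"az": 0,"dx": 0.2,"dy": -1.8,"dz": 0.6,"jaw": -1},
    {"ax": 0,"ay": 0,"az": 0,"dx": 0.3,"dy": -1.8,"dz": 0.5,"jaw": -1},
    {"ax": 0,"ay": 0,"az": 0,"dx": 0.3,"dy": -1.8,"dz": 0.5,"jaw": -1},
    {"ax": 0,"ay": 0,"az": 0,"dx": 0.3,"dy": -1.8,"dz": 0.5,"jaw": -1},
    {"ax": 0,"ay": 0,"az": 0,"dx": 0.3,"dy": -1.8,"dz": 0.5,"jaw": -1},
    {"ax": 0,"ay": 0,"az": 0,"dx": 0.3,"dy": -1.8,"dz": 0.5,"jaw": -1}
  ]
}}

```text
clock: 17.45
position: [0.463, 0.1238, 0.2208]
tool_rot: [-0.009, 0.996, 0.084, 0.002]
wrist_force: [-0.1, 5.2, -0.6]
opening: 0.0141
```

```bash
python3 m.py
```

```text
0.461 [-0.0984  0.0634  0.2632] r 0.143 (17.45, 0.0003, np.float64(0.975)) F [-1.   6.2  1.1] 0.0132
per .1: [  2.2 -12.6   5.6] radial fix [-1.3 -2.7]
```

>>> {"method": "move_arm", "body": {
  "moves": [
    {"ax": 0,"ay": 0,"az": 0,"dx": 0.2,"dy": -1.9,"dz": 0.4,"jaw": -1},
    {"ax": 0,"ay": 0,"az": 0,"dx": 0.2,"dy": -1.9,"dz": 0.4,"jaw": -1},
    {"ax": 0,"ay": 0,"az": 0,"dx": 0.2,"dy": -1.9,"dz": 0.4,"jaw": -1},
    {"ax": 0,"ay": 0,"az": 0,"dx": 0.3,"dy": -1.9,"dz": 0.4,"jaw": -1},
    {"ax": 0,"ay": 0,"az": 0,"dx": 0.3,"dy": -1.9,"dz": 0.3,"jaw": -1},
    {"ax": 0,"ay": 0,"az": 0,"dx": 0.3,"dy": -1.9,"dz": 0.3,"jaw": -1},
    {"ax": 0,"ay": 0,"az": 0,"dx": 0.3,"dy": -1.9,"dz": 0.3,"jaw": -1},
    {"ax": 0,"ay": 0,"az": 0,"dx": 0.3,"dy": -1.9,"dz": 0.3,"jaw": -1}
  ]
}}

```text
clock: 18.5
position: [0.4652, 0.1126, 0.2267]
tool_rot: [-0.012, 0.996, 0.084, 0.003]
wrist_force: [-1.3, 4.7, 1.8]
opening: 0.0135
```

```bash
python3 m.py
```

```text
0.55 [-0.0981  0.052   0.2691] r 0.1438 (18.5, -0.0002, np.float64(0.975)) F [-1.9  5.1  5.2] 0.0138
per .1: [  2.3 -13.1   4.4] radial fix [-1.4 -3.6]
```

>>> {"method": "move_arm", "body": {
  "moves": [
    {"ax": 0,"ay": 0,"az": 0,"dx": 0.2,"dy": -2,"dz": 0.2,"jaw": -1},
    {"ax": 0,"ay": 0,"az": 0,"dx": 0.2,"dy": -2,"dz": 0.2,"jaw": -1},
    {"ax": 0,"ay": 0,"az": 0,"dx": 0.2,"dy": -2,"dz": 0.2,"jaw": -1},
    {"ax": 0,"ay": 0,"az": 0,"dx": 0.3,"dy": -2,"dz": 0.2,"jaw": -1},
    {"ax": 0,"ay": 0,"az": 0,"dx": 0.3,"dy": -2,"dz": 0.1,"jaw": -1},
    {"ax": 0,"ay": 0,"az": 0,"dx": 0.3,"dy": -2,"dz": 0.1,"jaw": -1},
    {"ax": 0,"ay": 0,"az": 0,"dx": 0.3,"dy": -2,"dz": 0.1,"jaw": -1}
  ]
}}

```text
clock: 19.42
position: [0.4672, 0.1027, 0.2306]
tool_rot: [-0.016, 0.996, 0.084, 0.004]
wrist_force: [-1.4, 5.3, 1.7]
opening: 0.0134
```

```bash
python3 m.py
```

```text
0.625 [-0.098   0.0419  0.273 ] r 0.1442 (19.425, 0.0003, np.float64(0.975)) F [-1.3  5.1  2.4] 0.0136
per .1: [  2.4 -13.4   3.4] radial fix [-1.2 -4. ]
```

>>> {"method": "move_arm", "body": {
  "moves": [
    {"ax": -0.001,"ay": 0,"az": 0,"dx": 0.2,"dy": -2.1,"dz": 0,"jaw": -1},
    {"ax": -0.001,"ay": 0,"az": 0,"dx": 0.2,"dy": -2.1,"dz": 0,"jaw": -1},
    {"ax": -0.001,"ay": 0,"az": 0,"dx": 0.2,"dy": -2.1,"dz": 0,"jaw": -1},
    {"ax": -0.001,"ay": 0,"az": 0,"dx": 0.3,"dy": -2.1,"dz": 0,"jaw": -1},
    {"ax": -0.001,"ay": 0,"az": 0,"dx": 0.3,"dy": -2.1,"dz": 0,"jaw": -1},
    {"ax": -0.001,"ay": 0,"az": 0,"dx": 0.3,"dy": -2.1,"dz": 0,"jaw": -1}
  ]
}}

```text
clock: 20.23
position: [0.4689, 0.0937, 0.2337]
tool_rot: [-0.015, 0.996, 0.084, 0.004]
wrist_force: [-2.7, 4.1, 6.2]
opening: 0.0137
```

```bash
python3 m.py
```

```text
0.692 [-0.0978  0.0327  0.2761] r 0.1449 (20.225, -0.0003, np.float64(0.975)) F [-2.7  5.   6.6] 0.0134
per .1: [  2.4 -13.6   2.5] radial fix [-1.1 -4.7]
```

>>> {"method": "move_arm", "body": {
  "moves": [
    {"ax": -0.001,"ay": 0,"az": 0,"dx": 0.2,"dy": -2.1,"dz": -0.1,"jaw": -1},
    {"ax": -0.001,"ay": 0,"az": 0,"dx": 0.2,"dy": -2.1,"dz": -0.1,"jaw": -1},
    {"ax": -0.001,"ay": 0,"az": 0,"dx": 0.2,"dy": -2.1,"dz": -0.1,"jaw": -1},
    {"ax": -0.001,"ay": 0,"az": 0,"dx": 0.3,"dy": -2.1,"dz": -0.1,"jaw": -1},
    {"ax": -0.001,"ay": 0,"az": 0,"dx": 0.3,"dy": -2.1,"dz": -0.1,"jaw": -1},
    {"ax": -0.001,"ay": 0,"az": 0,"dx": 0.3,"dy": -2.1,"dz": -0.1,"jaw": -1}
  ]
}}

```text
clock: 21.02
position: [0.4708, 0.0836, 0.2361]
tool_rot: [-0.014, 0.996, 0.084, 0.005]
wrist_force: [-1.0, 5.5, 3.1]
opening: 0.0135
```

```bash
python3 m.py
```

```text
0.765 [-0.0977  0.0225  0.2785] r 0.1452 (21.025, 0.0003, np.float64(0.975)) F [-1.5  5.1  4. ] 0.0137
per .1: [  2.4 -13.7   1.5] radial fix [-0.8 -5.1]
```

>>> {"method": "move_arm", "body": {
  "moves": [
    {"ax": -0.001,"ay": 0,"az": 0,"dx": 0.2,"dy": -2.1,"dz": -0.2,"jaw": -1},
    {"ax": -0.001,"ay": 0,"az": 0,"dx": 0.2,"dy": -2.1,"dz": -0.2,"jaw": -1},
    {"ax": -0.001,"ay": 0,"az": 0,"dx": 0.2,"dy": -2.1,"dz": -0.2,"jaw": -1},
    {"ax": -0.001,"ay": 0,"az": 0,"dx": 0.3,"dy": -2.1,"dz": -0.2,"jaw": -1},
    {"ax": -0.001,"ay": 0,"az": 0,"dx": 0.3,"dy": -2.1,"dz": -0.2,"jaw": -1},
    {"ax": -0.001,"ay": 0,"az": 0,"dx": 0.3,"dy": -2.1,"dz": -0.2,"jaw": -1}
  ]
}}

```text
clock: 21.82
position: [0.4726, 0.074, 0.2378]
tool_rot: [-0.012, 0.996, 0.084, 0.005]
wrist_force: [-1.4, 3.4, 7.2]
opening: 0.0134
```

```bash
python3 m.py
```

```text
0.833 [-0.0976  0.0127  0.2802] r 0.1458 (21.825, 0.0272, np.float64(0.95)) F [-2.6  3.4  8.9] 0.0133
per .1: [  2.4 -13.8   0.5] radial fix [-0.5 -5.8]
```

The beam has lifted off the stop, at 0.027. I'll continue the steady ramp and stop after about one period.

>>> {"method": "move_arm", "body": {
  "moves": [
    {"ax": 0,"ay": 0,"az": 0,"dx": 0.3,"dy": -2.2,"dz": -0.3,"jaw": -1},
    {"ax": 0,"ay": 0,"az": 0,"dx": 0.3,"dy": -2.2,"dz": -0.3,"jaw": -1},
    {"ax": 0,"ay": 0,"az": 0,"dx": 0.3,"dy": -2.2,"dz": -0.3,"jaw": -1},
    {"ax": 0,"ay": 0,"az": 0,"dx": 0.3,"dy": -2.2,"dz": -0.3,"jaw": -1},
    {"ax": 0,"ay": 0,"az": 0,"dx": 0.3,"dy": -2.2,"dz": -0.4,"jaw": -1},
    {"ax": 0,"ay": 0,"az": 0,"dx": 0.3,"dy": -2.2,"dz": -0.4,"jaw": -1}
  ]
}}

```text
clock: 22.62
position: [0.4749, 0.0621, 0.2387]
tool_rot: [-0.014, 0.996, 0.084, 0.006]
wrist_force: [-2.1, 7.2, 4.1]
opening: 0.0133
```

```bash
python3 m.py
```

```text
0.916 [-0.0974  0.0006  0.2811] r 0.1461 (22.625, 0.1329, np.float64(0.9)) F [-2.1  6.6  5.2] 0.0136
per .1: [  2.4 -13.8  -0.6] radial fix [-0.  -6.1]
```

>>> {"method": "move_arm", "body": {
  "moves": [
    {"ax": 0,"ay": 0,"az": 0,"dx": 0.3,"dy": -2,"dz": -0.4,"jaw": -1},
    {"ax": 0,"ay": 0,"az": 0,"dx": 0.3,"dy": -2,"dz": -0.4,"jaw": -1},
    {"ax": 0,"ay": 0,"az": 0,"dx": 0.3,"dy": -2,"dz": -0.5,"jaw": -1},
    {"ax": 0,"ay": 0,"az": 0,"dx": 0.3,"dy": -2,"dz": -0.5,"jaw": -1},
    {"ax": 0,"ay": 0,"az": 0,"dx": 0.3,"dy": -2,"dz": -0.5,"jaw": -1}
  ]
}}

```text
clock: 23.3
position: [0.4767, 0.0525, 0.2391]
tool_rot: [-0.014, 0.996, 0.084, 0.006]
wrist_force: [-2.6, 3.5, 8.1]
opening: 0.0135
```

```bash
python3 m.py; cat > fit.py <<'E'
from h import *
import sys
# data: clock, lever, beam
D=np.loadtxt('d.txt')
def sim(k,L0,tb,Lf=None,bias=0):
    t=np.arange(D[0,0],tb,.005);L=np.interp(t,D[:,0],D[:,1]);b=v=0;out=[]
    for x in L:
        tau=.09*(x-L0)-k*b-.0035*v-.0005*np.sign(v);v+=tau/.0255*.005;b+=v*.005
        if b<0:b=0;v=0
        out.append((b,v))
    return t,np.array(out)
def res(p):
    t,o=sim(p[0],p[1],D[-1,0]+.01);return np.r_[np.interp(D[:,0],t,o[:,0])-D[:,2],(p[0]-.126)*.1]
s=min((least_squares(res,[.126,l],x_scale=[.02,.05],bounds=([.095,.3],[.155,1.3]),diff_step=1e-3) for l in(.7,.76,.82)),key=lambda s:s.cost)
k,L0=s.x;print('k',k,'L0',L0,'level lever',L0+k*.2/.09,'T',2*np.pi/np.sqrt(k/.0255),'res',s.fun.round(3))
t,o=sim(k,L0,D[-1,0]+4)
for x in np.arange(D[-1,0],D[-1,0]+4,.25):i=np.searchsorted(t,x-1e-6);i=min(i,len(t)-1);print(round(x,2),o[i].round(3))
E
cat > d.txt <<'E'
20.225 .692 0
21.025 .765 0
21.825 .833 .0272
22.625 .916 .1329
E
```

```text
0.983 [-0.0973 -0.0092  0.2815] r 0.1467 (23.3, 0.2315, np.float64(1.0)) F [-2.3  3.3  8.9] 0.0134
per .1: [  2.4 -13.7  -1.6] radial fix [ 0.4 -6.7]
```

```bash
echo "23.3 .983 .2315" >> d.txt; python3 fit.py
```

```text
k 0.09958512810811668 L0 0.7542792097284443 level lever 0.9755794944131481 T 3.179455239749985 res [ 0.     0.     0.     0.    -0.    -0.003]
23.3 [0.231 0.114]
23.55 [0.255 0.07 ]
23.8 [0.265 0.011]
24.05 [ 0.26  -0.041]
24.3 [ 0.245 -0.08 ]
24.55 [ 0.222 -0.099]
24.8 [ 0.197 -0.093]
25.05 [ 0.177 -0.066]
25.3 [ 0.166 -0.025]
25.55 [0.165 0.017]
25.8 [0.174 0.048]
26.05 [0.188 0.067]
26.3 [0.206 0.069]
26.55 [0.222 0.055]
26.8 [0.232 0.029]
27.05 [ 0.235 -0.003]
```

>>> {"method": "move_arm", "body": {
  "moves": [
    {"ax": 0,"ay": 0,"az": 0,"dx": 0,"dy": 0,"dz": 0,"jaw": -1},
    {"ax": 0,"ay": 0,"az": 0,"dx": 0,"dy": 0,"dz": 0,"jaw": -1},
    {"ax": 0,"ay": 0,"az": 0,"dx": 0,"dy": 0,"dz": 0,"jaw": -1}
  ]
}}

```text
clock: 23.72
position: [0.4769, 0.0513, 0.239]
tool_rot: [-0.013, 0.996, 0.083, 0.006]
wrist_force: [-0.5, 4.7, 2.3]
opening: 0.0131
```

```bash
python3 m.py
```

```text
0.991 [-0.0973 -0.0104  0.2814] r 0.1468 (23.725, 0.2614, np.float64(1.0)) F [-0.2  3.9  2.5] 0.0135
per .1: [  2.4 -13.7  -1.7] radial fix [ 0.5 -6.8]
```

>>> {"method": "move_arm", "body": {
  "moves": [
    {"ax": 0,"ay": 0,"az": 0,"dx": 0.3,"dy": -1.8,"dz": -0.2,"jaw": -1},
    {"ax": 0,"ay": 0,"az": 0,"dx": 0.3,"dy": -1.4,"dz": -0.2,"jaw": -1},
    {"ax": 0,"ay": 0,"az": 0,"dx": 0,"dy": 0,"dz": 0,"jaw": -1},
    {"ax": 0,"ay": 0,"az": 0,"dx": 0,"dy": 0,"dz": 0,"jaw": -1}
  ]
}}

```text
clock: 24.28
position: [0.4774, 0.0486, 0.2387]
tool_rot: [-0.014, 0.996, 0.083, 0.006]
wrist_force: [-0.1, 5.0, 3.0]
opening: 0.0134
```

```bash
echo "23.725 .991 .2614" >> d.txt; python3 m.py
```

```text
1.01 [-0.0973 -0.0131  0.2811] r 0.1467 (24.275, 0.2593, np.float64(1.0)) F [-0.7  4.5  4.2] 0.0136
per .1: [  2.4 -13.6  -1.9] radial fix [ 0.6 -6.7]
```

```bash
echo "24.275 1.01 .2593" >> d.txt; python3 fit.py
```

```text
k 0.09940908778080759 L0 0.754504658977592 level lever 0.9754137429349422 T 3.182269191565746 res [ 0.     0.    -0.    -0.    -0.     0.003 -0.003 -0.003]
24.28 [ 0.257 -0.049]
24.52 [ 0.243 -0.06 ]
24.78 [ 0.228 -0.057]
25.02 [ 0.215 -0.041]
25.28 [ 0.208 -0.015]
25.52 [0.208 0.008]
25.78 [0.212 0.024]
26.02 [0.219 0.034]
26.28 [0.228 0.035]
26.52 [0.236 0.028]
26.78 [0.242 0.015]
27.02 [ 0.243 -0.001]
27.28 [ 0.242 -0.007]
27.52 [ 0.24  -0.011]
27.78 [ 0.237 -0.013]
28.02 [ 0.234 -0.011]
```

>>> {"method": "move_arm", "body": {
  "moves": [
    {"ax": 0,"ay": 0,"az": 0,"dx": 0,"dy": 0,"dz": 0,"jaw": -1},
    {"ax": 0,"ay": 0,"az": 0,"dx": 0,"dy": 0,"dz": 0,"jaw": -1},
    {"ax": 0,"ay": 0,"az": 0,"dx": 0,"dy": 0,"dz": 0,"jaw": -1},
    {"ax": 0,"ay": 0,"az": 0,"dx": 0,"dy": 0,"dz": 0,"jaw": -1},
    {"ax": 0,"ay": 0,"az": 0,"dx": 0,"dy": 0,"dz": 0,"jaw": -1},
    {"ax": 0,"ay": 0,"az": 0,"dx": 0,"dy": 0,"dz": 0,"jaw": -1},
    {"ax": 0,"ay": 0,"az": 0,"dx": -0.4,"dy": 2.2,"dz": 0.2,"jaw": -1},
    {"ax": 0,"ay": 0,"az": 0,"dx": -0.3,"dy": 1.8,"dz": 0.2,"jaw": -1}
  ]
}}

```text
clock: 25.32
position: [0.4769, 0.0508, 0.2389]
tool_rot: [-0.013, 0.996, 0.082, 0.006]
wrist_force: [0.5, 1.6, 2.9]
opening: 0.0137
```

```bash
python3 m.py
```

```text
0.994 [-0.0973 -0.0109  0.2813] r 0.1468 (25.325, 0.2049, np.float64(0.925)) F [1.  0.9 1.7] 0.013
per .1: [  2.4 -13.7  -1.7] radial fix [ 0.5 -6.7]
```

>>> {"method": "move_arm", "body": {
  "moves": [
    {"ax": 0,"ay": 0,"az": 0,"dx": -0.3,"dy": 1.8,"dz": 0.2,"jaw": -1},
    {"ax": 0,"ay": 0,"az": 0,"dx": -0.1,"dy": 0.6,"dz": 0,"jaw": -1},
    {"ax": 0,"ay": 0,"az": 0,"dx": 0,"dy": 0,"dz": 0,"jaw": -1},
    {"ax": 0,"ay": 0,"az": 0,"dx": 0,"dy": 0,"dz": 0,"jaw": -1}
  ]
}}

```text
clock: 25.88
position: [0.4767, 0.0524, 0.2391]
tool_rot: [-0.012, 0.997, 0.082, 0.006]
wrist_force: [1.6, 2.2, 2.9]
opening: 0.0135
```

```bash
python3 m.py
```

```text
0.984 [-0.0973 -0.0093  0.2815] r 0.1468 (25.875, 0.2018, np.float64(0.95)) F [0.7 1.6 3. ] 0.0133
per .1: [  2.4 -13.7  -1.6] radial fix [ 0.4 -6.8]
```

Beam is at 0.202 and almost still. Releasing the lever gently.

>>> {"method": "move_arm", "body": {
  "moves": [
    {"ax": 0,"ay": 0,"az": 0,"dx": 0,"dy": 0,"dz": 0,"jaw": -0.4},
    {"ax": 0,"ay": 0,"az": 0,"dx": 0,"dy": 0,"dz": 0,"jaw": 0.2},
    {"ax": 0,"ay": 0,"az": 0,"dx": 0,"dy": 0,"dz": 0,"jaw": 0.3},
    {"ax": 0,"ay": 0,"az": 0,"dx": 0,"dy": 0,"dz": 0,"jaw": 0.3}
  ]
}}

```text
clock: 26.42
position: [0.4753, 0.0505, 0.2379]
tool_rot: [-0.011, 0.997, 0.081, 0.004]
wrist_force: [0.0, -0.2, -0.1]
opening: 0.0554
```

```bash
python3 m.py
```

```text
0.995 [-0.099  -0.0109  0.2803] r 0.1457 (26.425, 0.2038, np.float64(0.95)) F [ 0.1 -0.2 -0.7] 0.0557
per .1: [  2.4 -13.7  -1.7] radial fix [ 0.4 -5.7]
```

Released with no forces. I'll rise clear and watch the swing.

>>> {"method": "move_arm", "body": {
  "moves": [
    {"ax": 0,"ay": 0,"az": 0,"dx": 0,"dy": 0,"dz": 10,"jaw": 0.3},
    {"ax": 0,"ay": 0,"az": 0,"dx": 0,"dy": 0,"dz": 25,"jaw": 0.3},
    {"ax": 0,"ay": 0,"az": 0,"dx": 0,"dy": 0,"dz": 40,"jaw": 0.3},
    {"ax": 0,"ay": 0,"az": 0,"dx": -10,"dy": 0,"dz": 40,"jaw": 0.3},
    {"ax": 0,"ay": 0,"az": 0,"dx": -15,"dy": 0,"dz": 10,"jaw": 0.3},
    {"ax": 0,"ay": 0,"az": 0,"dx": 0,"dy": 0,"dz": 0,"jaw": 0.3}
  ]
}}

```text
clock: 27.22
position: [0.4497, 0.0512, 0.37]
tool_rot: [-0.011, 0.997, 0.082, 0.006]
wrist_force: [0.4, -0.3, -0.2]
opening: 0.0555
```

```bash
python3 - <<'E'
from h import *
st()
for i in range(20):print(beam()[:2])
E
```

```text
t 27.23 p [0.4497 0.0512 0.37  ] ytool deg -80.6 z [ 0.009  0.023 -1.   ] F [ 0.4 -0.3 -0.2] open 0.0555
(27.225, 0.2024)
(27.275, 0.2015)
(27.325, 0.2027)
(27.375, 0.203)
(27.425, 0.2034)
(27.475, 0.2028)
(27.525, 0.2032)
(27.575, 0.2025)
(27.625, 0.2033)
(27.675, 0.2036)
(27.725, 0.2034)
(27.775, 0.202)
(27.825, 0.2028)
(27.875, 0.2022)
(27.925, 0.2024)
(27.975, 0.203)
(28.025, 0.2019)
(28.075, 0.2023)
(28.125, 0.2035)
(28.175, 0.2023)
```

>>> {"method": "move_arm", "body": {
  "moves": [
    {"ax": 0,"ay": 0,"az": 0,"dx": 0,"dy": 0,"dz": 0,"jaw": 0.3},
    {"ax": 0,"ay": 0,"az": 0,"dx": 0,"dy": 0,"dz": 0,"jaw": 0.3},
    {"ax": 0,"ay": 0,"az": 0,"dx": 0,"dy": 0,"dz": 0,"jaw": 0.3},
    {"ax": 0,"ay": 0,"az": 0,"dx": 0,"dy": 0,"dz": 0,"jaw": 0.3},
    {"ax": 0,"ay": 0,"az": 0,"dx": 0,"dy": 0,"dz": 0,"jaw": 0.3},
    {"ax": 0,"ay": 0,"az": 0,"dx": 0,"dy": 0,"dz": 0,"jaw": 0.3},
    {"ax": 0,"ay": 0,"az": 0,"dx": 0,"dy": 0,"dz": 0,"jaw": 0.3},
    {"ax": 0,"ay": 0,"az": 0,"dx": 0,"dy": 0,"dz": 0,"jaw": 0.3}
  ]
}}

```text
clock: 29.22
position: [0.4494, 0.051, 0.3684]
tool_rot: [-0.012, 0.997, 0.082, 0.004]
wrist_force: [-0.7, -0.1, -0.3]
opening: 0.0554
```

```bash
python3 - <<'E'
from h import *
b=[beam() for i in range(70)];x=[i[1] for i in b];print(b[0],b[-1],min(x),max(x))
c=shot('scene');cv2.imwrite('pics/fin.png',cv2.convertScaleAbs(cv2.resize(c['pixels'][150:340,120:380],None,fx=3,fy=3,interpolation=cv2.INTER_CUBIC),alpha=1.2))
st()
E
```

```text
(29.225, 0.2023, np.float64(0.975)) (32.675, 0.2043, np.float64(0.95)) 0.2014 0.2044
t 32.77 p [0.4494 0.0511 0.3685] ytool deg -80.6 z [ 0.006  0.025 -1.   ] F [-0.1 -0.8  0.2] open 0.0555
```

View pics/fin.png

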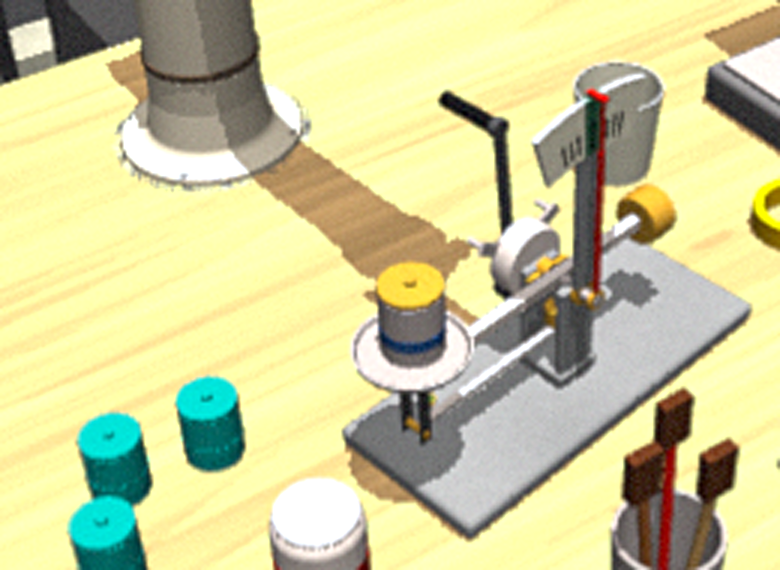

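```bash
python3 - <<'E'
from h import *
c=shot('scene')
a=proj(c,[.6014,-.0953,.275])
for bm in(.15,.2,.25):print(bm,proj(c,[.6014+.004*bm*0,-.0953,.275-.18*(np.sin(.2)+np.sin(bm-.2))])-a)
g=proj(c,w((.036,0,.335)));print('tip-green at level px',(proj(c,w((.047,0,.335)))-g)*3, 'at .25',(proj(c,w((.047,-.2*np.sin(.05),.335)))-g)*3,'at .15',(proj(c,w((.047,.2*np.sin(.05),.335)))-g)*3)
# cup lid centre (brass) now vs s1
def lid(im):
    h=cv2.cvtColor(im,cv2.COLOR_BGR2HSV)[220:290,230:285];k=((h[...,0]>15)&(h[...,0]<32)&(h[...,1]>190)).astype('uint8');n,l,s,ce=cv2.connectedComponentsWithStats(k);i=s[1:,4].argmax()+1;return ce[i],s[i]
print(lid(cv2.imread('pics/s1.png')),lid(c['pixels']))
E
```

```text
0.15 [0.51042855 8.53753101]
0.2 [ 0.67907024 11.35675453]
0.25 [ 0.84626835 14.1511052 ]
tip-green at level px [10.00061168  5.34229523] at .25 [ 1.75720601 10.39171105] at .15 [18.17220533  0.33688361]
(array([23.21621622,  9.16216216]), array([17,  6, 14,  7, 37], dtype=int32)) (array([26.33333333, 23.83333333]), array([22, 21,  9,  6, 18], dtype=int32))
```

Both independent checks agree with level. The pan sank 11.7 px (11.4 expected), and the pointer sits about 10 px right of the green's middle, which is the parallax expected at level. Handing in.

```bash
python3 -c "
from station import arm
print(arm.job_done(), arm.get_obs()['clock'])"
```

```text
the job is handed in; nothing more can be done
the job is handed in; nothing more can be done
```

The cup stands upright in the middle of the pan, and the balance is levelled with the pointer still in the green. The lever is released and the arm is clear. I handed in at about 33 s.

**How it went:** I swept the lever slowly, stopped it near level, then caught the swing with one small step at the peak and a step back half a period later.

**Last checks:**
- **Pointer:** The reading stayed between 0.201 and 0.204 over the last samples (27.2 to 28.2 s and 29.2 to 32.7 s), with the lever already let go. The limits are 0.15 to 0.25. The pan's drop in the picture and the pointer's offset from the green both agree with level.
- **Bystanders:** In the final picture, the things I could see looked unmoved. I did not measure them, and not all of them were in that view.

**What did not go to plan:**
- **Cup grasp:** The first grasp was about 17 mm off-centre because the arm carried on after the last row. It shifted the cup by about a centimetre, and I let go and regrasped.
- **Lever pinch:** The first pinch shut above the bar, because the fingertips sit higher than the nominal TCP suggests. Going about 25 mm lower worked.
- **Calibration:** The pointer reading was off by 0.039 rad and the lever's position by about 5 mm against my balance pose. I zeroed the pointer reading at the start stop.
- **Overshoot:** The beam rose to about 0.26 once, just past the green, before the catch. It did not touch the stop.

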